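# Let a flat carton past the spring stop of a packing-bench wheel lane

## Task

A flat postal carton waits on the bench-top wheel lane behind two spring-loaded stop pins. Behind the carton, press the long flat release bar between the two rows of wheels down with a fingertip so that the pins sink below the wheels, and keep it held down while you push the carton along the lane with the finger until the whole carton is past the pins; then let the bar go and come clear, so that the pins spring up behind the carton and shut it in the end bay. Nothing is picked up: the carton stays flat on the wheels, and everything else on the bench stays where it is.

Things in the scene. Friction and masses are not known exactly. Their poses are not given: they have to be found in the camera images.
- lane: The wheel lane: aluminium frame 540 mm long, 210 mm wide, fixed to the bench. Origin at bench level under its middle line; x across, y along the lane the way the carton must travel, z up; it runs from y = -235 (open infeed end) to 305 mm. Aluminium side guides, 178 mm apart, stand up to 87 mm above the bench.
- wheels (a point): Point on the lane's middle line, above the lane's origin, level with the wheel tops, 75 mm above the bench. The carton rides on two rows of free-turning grey wheels (40 mm diameter, 16 mm wide, centred at lane x = -45 and +45 mm). The slot between the rows is 74 mm wide and open from above.
- pins (a point): Point midway between the two steel stop pins, level with the wheel tops (lane y = 100 mm). The pins are 14 mm thick, upright, at lane x = -72 and +72 mm, and stand 12 mm above the wheel tops when up.
- end_stop (a point): Middle of the face of the end stop's rubber buffers (lane y = 287 mm), which closes the end bay; the end stop's plate is 102 mm high.
- bar_mid (a point): Middle of the top face of the steel release bar: a flat strip 34 mm wide, 367 mm long, lying along the middle of the slot from lane y = -212 to +155 mm, running beneath the carton and on between the pins. Its top is 72 mm above the bench when up; it goes straight down with the pins wherever along it you press, and a finger can slide along it.
- stop (a joint): How far the bar and its two pins are pressed down, m: 0 = up (pins 12 mm proud of the wheels), 0.012 = pins level with the wheel tops, 0.017 = bottomed. A spring returns it; about 5 N starts it and 9 to 10 N holds it fully down.
- carton_mid (a point): Centre (half-way up) of the flat brown carton, 164 mm across the lane (x), 150 mm along it (y), 28 mm high, 0.3 to 0.65 kg; same axes as the lane, to within 0.03 rad at the start. It rests on the wheels, its centre 89 mm above the bench, and starts 5 to 65 mm short of the pins. It rolls easily and has 37 mm of bay length to spare beyond the pins.
- carton: The same carton: centre of its underside, axes as above.
- tape_roll: Bystander, to be left alone: roll of brown packing tape lying flat, 96 mm across, 48 mm high. Origin at its underside.
- label_roll: Bystander, to be left alone: roll of white labels standing on end, 90 mm across, 60 mm high. Origin at its underside.
- parcel: Bystander, to be left alone: small brown box, 90 x 60 x 45 mm high. Origin at its underside.
- knife: Bystander, to be left alone: safety knife lying flat, 130 mm long, 14 mm thick. Origin at its underside.
- marker: Bystander, to be left alone: marker pen lying flat, 127 mm long, 19 mm thick. Origin at its underside.
- tape_gun: Bystander, to be left alone: hand tape dispenser standing on its foot, about 220 mm long, 91 mm high. Origin at its underside.
- mug: Bystander, to be left alone: white mug, 80 mm across, 92 mm high. Origin at its underside.
Not all that is in view belongs to the job. What is shaped like the carton but pink or turquoise is not meant.

How it is judged (in metres and radians):
On the way, in this order (a step that is already met when the one before it is completed fails the run):
1. the release bar is pressed so that the pins are below the wheel tops, with the carton still behind the pins (value of joint stop above 0.0125 m and y of carton_mid in the frame of lane below 0.025 m), for 0.1 s.
2. the whole carton is past the pins with the bar still held down by the fingers (value of joint stop above 0.0125 m and y of carton_mid in the frame of lane above 0.184 m and contact force between the fingers and stop above 1 N), for 0.1 s.
At the end, for the whole second after the job is handed in: The whole carton lies flat on the wheels in the end bay, its rear face beyond the two pins and at rest, and the pins are up again behind it (within 3 mm of their full height) (y of carton_mid in the frame of lane between 0.18 and 0.222 m and x of carton_mid in the frame of lane between -0.02 and 0.02 m and z of carton_mid in the frame of lane between 0.083 and 0.095 m and value of joint stop below 0.003 m and linear speed of carton below 0.02 m/s and angle between the y axis of carton and the y axis of lane, either way round below 0.12 rad); the robot touches nothing.
It fails at once if the carton is lifted, or tipped off the wheels (more than 15 mm or 0.15 rad) (z of carton_mid in the frame of lane above 0.104 m or angle between carton's own z axis and vertical above 0.15 rad).
It fails at once if the bar is let up while the carton is over the pins (y of carton_mid in the frame of lane between 0.04 and 0.165 m and value of joint stop below 0.0105 m).
It fails at once if something else on the bench is shifted by more than 20 mm (distance of any of tape_roll, label_roll, parcel, knife, marker, tape_gun, mug from where it was at the start of the episode above 0.02 m).
It also fails if it takes over 43 s, if anything falls off the work surface, if the arm or the gripper's body presses on something with over 40 N, if the wrist force passes 120 N, or if a joint passes its speed limit or range.

## Robot

A 6-joint arm with a two-finger parallel gripper is mounted at the origin on the work surface. World frame = base frame: x ahead of the robot, y to its left, z up, the work surface at z = 0. Lengths are in m, angles in degrees, forces in N, time in s.
With the tool pointing down it reaches from about 0.275 to 0.975 m from the base axis. Payload 8.4 kg.
Tool frame: the origin (TCP) lies on the centre line of the jaws, within the pads' length; the fingertips stand 8 mm ahead of it and the grasp point (between the pads) lies 11 mm behind it (tip_extent is the distance from the TCP to the fingertips, in m); z points along the fingers, x is the direction in which the jaws open and shut, and the axes are right-handed (so a half turn about z gives the same grasp; the last joint's range is limited). The gripper opens to 92 mm and grips with 3 to 60 N. Pads are 20 mm wide; open, the fingers measure 128 mm over their backs; the gripper's body (75 mm by 189 mm) begins 69 mm behind the grasp point.
Start: joints at [72.8, 20.225, 93.587, -0, 66.188, -0.138], TCP at [0.183, 0.597, 0.223] pointing down, gripper open.
Joint ranges: [-150.9, 150.9], [-52.94, 120.26], [3.33, 152.33], [-74.26, 254.26], [0, 154.13], [-172.89, 172.89]. Speed limits (degrees/s): [127.2, 127.2, 159.86, 180, 180, 180].

## Interface

Orientations are given as [roll, pitch, yaw] about the fixed x, y, z axes, in that order (R = Rz(yaw) Ry(pitch) Rx(roll)).
In Python, from cell import state, read_camera, get_calibration, finish_job, tip_extent gives the robot as it stands.
- The arm moves only by the shell command python3 -m creep 'ROWS' [FORCE]. ROWS is JSON, a list of rows, each a list of 7 numbers: the shift along the tool's x, y, z in m, then the turn, a rotation vector about the tool's x, y, z in degrees, then the opening, from -1 (shut) to 1 (fully open). A call has 1 to 8 rows; each row is the pose to reach, as a shift and turn from the pose measured when the call began, along the tool's axes at that moment; what a row does not reach only later rows make up. A row lasts 1/8 s, in which the tool goes at most 62.5 mm and 10.7 degrees, less where a joint would pass 70% of its speed; a pose out of reach is approached as far as the arm can. A call with a gripper value outside its range is refused whole. The fingers move at their own pace and stop on an object; FORCE is the grip in N (left out, the last holds). Time passes only in rows, so rows that repeat a pose let the fingers close. It gives the time, the measured TCP pose, the force and the opening at its end, in the units of the state.
- state(): the state, without advancing time (a new reading comes with each control period).
- read_camera(name): name is "scene" or "top" or "wrist"; returns (picture, depth): 400x640x3 uint8, red, green, blue; 400x640 float32, m along the optical axis (not along the pixel's ray), 0 where there is no reading.
- get_calibration(name): a dict with "fx", "fy", "cx", "cy" (pixels), "eye" and "rotation" of the camera in the world. Camera axes: x right, y up, looking along -z (the intrinsics and any distortion apply to the point x, -y, -z); pixel columns grow to the right and rows downward; lengths in m; the calibration is good to about 2 mm. A picture is of the moment at which its call begins: read the wrist's pose just before it. get_calibration takes no time and is no camera call; for the wrist camera it gives the pose at the moment of the call.
- finish_job(): hands the job in, once; it reports no verdict.
The state is a dict: "t": time; "joints": joint angles; "dq": joint speeds; "joint_torque": joint torques, N m; "ee_pos": TCP position; "eef_rot": TCP orientation; "contact_force": force on the tool from outside, world axes, zero at the start; "moment": the same for the moment, N m; "gripper_width": opening from 0.0 (shut) to 1.0 (fully open).
Only numpy, scipy, OpenCV 4.12 (cv2) and the standard library are available. Lean on these libraries where they do the work, as an engineer would, in place of code of your own. Each camera call takes 0.05 s, during which the arm holds its last target.

## Working session

There is one attempt and no reset: what is moved stays moved. The work goes in short steps, Python scripts to look and compute and a shell command to move; the robot and the scene stay as the last step left them, time stands still between calls to the robot, and variables do not carry over. Pictures are saved under pics/ and viewed, and the job is handed in when it is done.

```bash
ls; mkdir -p pics; python3 - <<'E'
from cell import *
import cv2,numpy as np
print(state(), tip_extent)
for n in ("scene","top"):
    p,d=read_camera(n); np.savez(f"pics/{n}0.npz",p=p,d=d)
    cv2.imwrite(f"pics/{n}0.png",p[...,::-1]); print(n,get_calibration(n))
E
```

```text
pics
{'t': 0.0, 'joints': array([ 7.28008747e+01,  2.02634520e+01,  9.36283111e+01,  3.71544780e-04,
        6.61867620e+01, -1.38081287e-01]), 'dq': array([-0.06407666, -0.06906637, -0.00828804, -0.02131102,  0.08128657,
        0.13524768]), 'joint_torque': array([-8.60941291e-04, -5.93835247e+01, -3.34216404e+01,  6.97576418e-02,
        2.31281924e-02, -1.51333488e-04]), 'ee_pos': array([0.18323277, 0.59704129, 0.22185887]), 'eef_rot': array([-1.79999471e+02,  7.85241023e-02,  7.29388061e+01]), 'contact_force': array([ 0.56756727, -0.49931317, -0.50263938]), 'moment': array([ 0.03438764, -0.0052567 , -0.01610489]), 'gripper_width': 0.9989703533507681} 0.008
scene {'fx': 435.42856732110084, 'fy': 435.42856732110084, 'cx': 323.234422327418, 'cy': 199.60353898902721, 'eye': array([1.40458679, 0.29371063, 1.1322743 ]), 'rotation': array([ 40.37171766,   0.14542798, 106.40753378])}
top {'fx': 443.11094205589916, 'fy': 443.11094205589916, 'cx': 315.36720642269796, 'cy': 203.76003868528306, 'eye': array([0.28600478, 0.06252584, 1.45411436]), 'rotation': array([  9.54431248,  -0.99378434, -88.74875296])}
```

View pics/scene0.png

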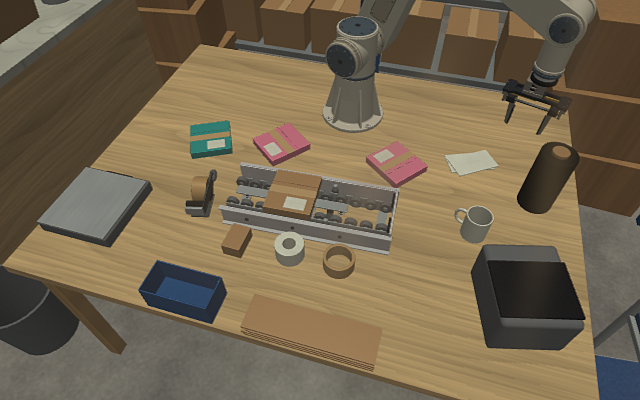

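View pics/top0.png

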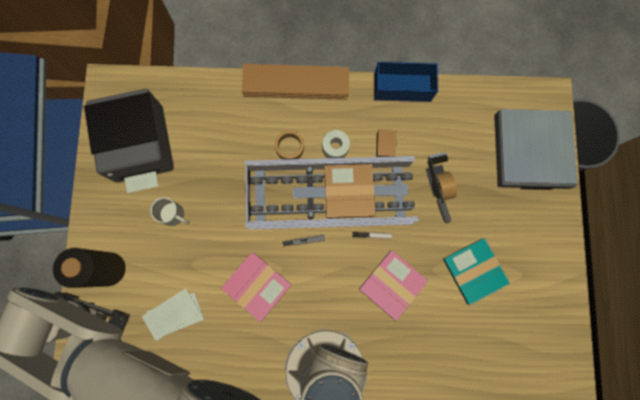

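```bash
cat > h.py <<'E'
import numpy as np, cv2
from scipy.spatial.transform import Rotation as R
from cell import *
def world(name,u,v,z=None,depth=None,c=None):
    c=c or get_calibration(name)
    M=R.from_euler('xyz',c['rotation'],degrees=True).as_matrix()
    r=M@np.array([(u-c['cx'])/c['fx'],-(v-c['cy'])/c['fy'],-1.])
    s=depth if z is None else (z-c['eye'][2])/r[2]
    return c['eye']+s*r
E
python3 - <<'E'
from h import *
f=np.load('pics/top0.npz');p,d=f['p'],f['d']
for u,v in [(100,350-20),(260,180),(350,195),(550,300),(350,300)]: print(u,v,d[v,u],world('top',u,v,depth=d[v,u]))
cv2.imwrite('pics/top_c.png',cv2.resize(p[120:260,235:475],None,fx=3.3,fy=3.3,interpolation=cv2.INTER_CUBIC)[...,::-1])
f=np.load('pics/scene0.npz');p=f['p']
cv2.imwrite('pics/scene_c.png',cv2.resize(p[140:290,180:420],None,fx=3.3,fy=3.3,interpolation=cv2.INTER_CUBIC)[...,::-1])
E
```

```text
100 330 0.75294566 [0.19163533 0.41295605 0.66979311]
260 180 1.4168712 [0.5924442  0.22225306 0.06659097]
350 195 1.3765576 [ 0.54388993 -0.06291211  0.1031934 ]
550 300 1.4383335 [ 0.23362775 -0.72580636 -0.00267683]
350 300 1.4260545 [ 0.22002173 -0.07567092 -0.00140375]
```

View pics/top_c.png

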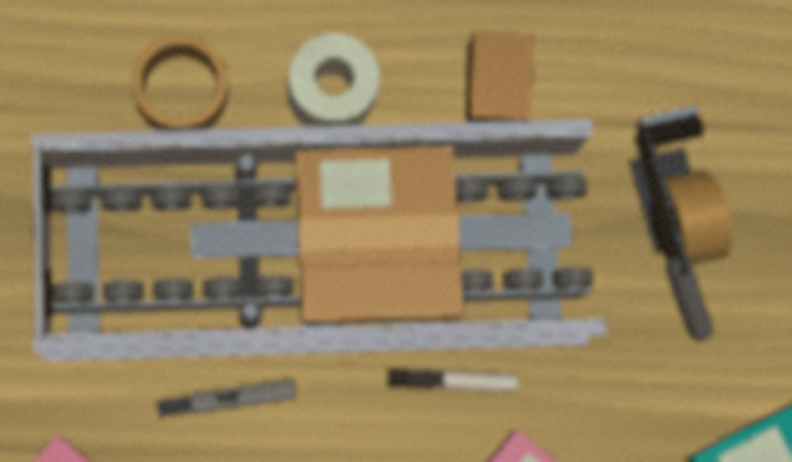

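View pics/scene_c.png

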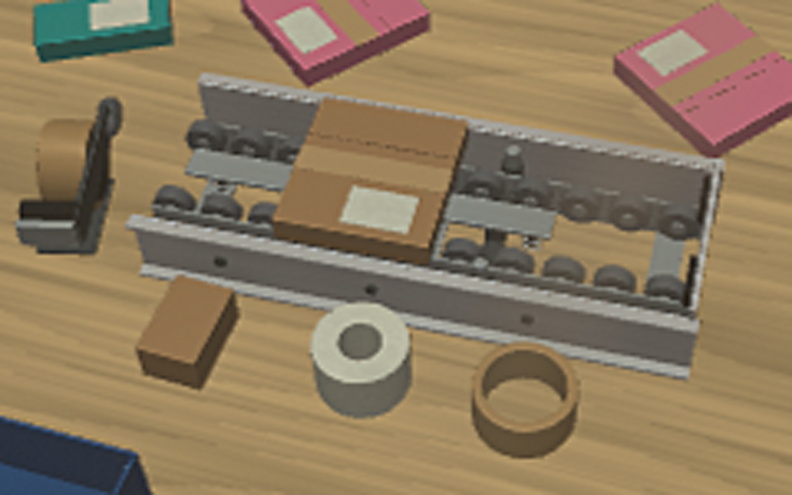

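The top crop shows the bar running from crop pixel (190,240) to (571,230). The pins are at (247,162) and (249,314), and the carton's rear edge runs (453,147)-(462,315).

```bash
python3 - <<'E'
from h import *
W=lambda x,y,z:world('top',(x+.5)/3.3-.5+235,(y+.5)/3.3-.5+120,z)
for n,x,y,z in [('barL t',191,223,.072),('barL b',191,257,.072),('barR t',570,214,.072),('barR b',570,246,.072),('pin1',247,160,.087),('pin2',249,314,.087),('c fl',297,153,.103),('c rl',453,147,.103),('c rr',462,315,.103),('c fr',302,321,.103),('guide top far end L',34,135,.087),('guideR far',590,122,.087),('guide near R',605,321,.087)]:
    print(n,W(x,y,z).round(4))
bl=(W(191,223,.072)+W(191,257,.072))/2; br=(W(570,214,.072)+W(570,246,.072))/2
v=bl-br; print(np.linalg.norm(v)); a=np.degrees(np.arctan2(v[1],v[0])); print('dir',a)
y=v/np.linalg.norm(v); x=np.array([y[1],-y[0],0]); o=(bl+br)/2+y*.0285; print('lane origin',o,'yaw',a-90)
for n,q in [('p',(W(247,162,.087)+W(249,314,.087))/2)]+[('c',(W(297,153,.103)+W(453,147,.103)+W(462,315,.103)+W(302,321,.103))/4)]: print(n,(q-o)@x,(q-o)@y)
for yy in (-.19,-.17,-.15,0.09,.1): print(yy,o+yy*y)
E
```

```text
barL t [0.5704 0.1174 0.072 ]
barL b [0.5371 0.1164 0.072 ]
barR t [ 0.5886 -0.2493  0.072 ]
barR b [ 0.557  -0.2489  0.072 ]
pin1 [0.6304 0.0649 0.087 ]
pin2 [0.4811 0.0595 0.087 ]
c fl [0.6345 0.0175 0.103 ]
c rl [ 0.6443 -0.1311  0.103 ]
c rr [ 0.4827 -0.1397  0.103 ]
c fr [0.4734 0.0099 0.103 ]
guide top far end L [0.6498 0.2702 0.087 ]
guideR far [ 0.677  -0.2665  0.087 ]
guide near R [ 0.4826 -0.2778  0.087 ]
0.3664593653792216
dir 92.98478528895949
lane origin [ 0.56181327 -0.03760891  0.072     ] yaw 2.984785288959486
p -0.0018372831298542128 0.10001878109627313
c -0.004297402276574069 -0.023032045811139792
-0.19 [ 0.57170671 -0.22735115  0.072     ]
-0.17 [ 0.5706653  -0.20737829  0.072     ]
-0.15 [ 0.56962388 -0.18740542  0.072     ]
0.09 [0.5571269 0.052269  0.072    ]
0.1 [0.55660619 0.06225543 0.072     ]
```

```bash
python3 - <<'E'
from h import *
f=np.load('pics/top0.npz');d=f['d']
for u,v in [(70,268),(110,268),(85,255),(120,275),(125,130),(165,210),(140,180),(172,320),(55,330)]: print('top',u,v,world('top',u,v,depth=d[v,u]).round(3))
f=np.load('pics/scene0.npz');d=f['d']
for u,v in [(565,150),(540,190),(545,160),(480,225),(520,260)]: print('sc',u,v,world('scene',u,v,depth=d[v,u]).round(3))
s=state();T=R.from_euler('xyz',s['eef_rot'],degrees=True)
for t in [(.26,.44,.30),(.5696,-.1874,.30),(.5696,-.1874,.15)]: print(T.inv().apply(np.array(t)-s['ee_pos']).round(4))
print((T.inv()*R.from_euler('xyz',[180,0,3.0],degrees=True)).as_rotvec(degrees=True))
E
```

```text
top 70 268 [0.299 0.701 0.24 ]
top 110 268 [0.303 0.644 0.128]
top 85 255 [0.335 0.669 0.231]
top 120 275 [0.283 0.65  0.038]
top 125 130 [0.717 0.627 0.156]
top 165 210 [0.497 0.536 0.008]
top 140 180 [0.585 0.607 0.056]
top 172 320 [0.147 0.487 0.007]
top 55 330 [0.173 0.565 0.53 ]
sc 565 150 [0.295 0.711 0.243]
sc 540 190 [0.349 0.685 0.116]
sc 545 160 [0.336 0.659 0.227]
sc 480 225 [0.525 0.518 0.096]
sc 520 260 [0.658 0.615 0.148]
[-0.1278  0.1194 -0.0779]
[-0.6367  0.5995 -0.0773]
[-0.6365  0.5995  0.0727]
[4.12163324e-02 5.90019275e-02 6.99373736e+01]
```

```bash
python3 -m creep '[[-0.05,0,-0.03,0,0,0,-1],[-0.1,0.01,-0.05,0,0,0,-1],[-0.14,0.045,-0.07,0,0,10,-1],[-0.18,0.09,-0.078,0,0,20,-1],[-0.22,0.135,-0.078,0,0,30,-1],[-0.26,0.18,-0.078,0,0,40,-1],[-0.3,0.225,-0.078,0,0,50,-1],[-0.34,0.27,-0.078,0,0,60,-1]]'
cat > rel.py <<'E'
from h import *
import sys
o=np.array([.56181,-.03761,0]);a=np.radians(92.985);ly=np.array([np.cos(a),np.sin(a),0]);lx=np.array([ly[1],-ly[0],0])
s=state();T=R.from_euler('xyz',s['eef_rot'],degrees=True);p=s['ee_pos']-o
print('t',round(s['t'],2),'lane tcp',(p@lx).round(4),(p@ly).round(4),s['ee_pos'][2].round(4),s['eef_rot'].round(2),'F',s['contact_force'].round(2),'g',s['gripper_width'])
if len(sys.argv)>1:
    x,y,z=map(float,sys.argv[1:4]); print('shift',T.inv().apply(o+x*lx+y*ly+[0,0,z]-s['ee_pos']).round(4),(T.inv()*R.from_euler('xyz',[180,0,2.985],degrees=True)).as_rotvec(degrees=True).round(2))
E
python3 rel.py 0 -0.15 0.2
```

```text
t: 1.1
ee_pos: [0.3421, 0.1911, 0.3004]
eef_rot: [179.9, 0.0, 12.6]
contact_force: [0.5, 1.1, -0.5]
gripper_width: 0.155
t 1.1 lane tcp -0.2075 0.2399 0.3004 [179.95   0.    12.63] F [ 0.5   1.13 -0.53] g 0.1547688287924388
shift [0.1392 0.419  0.1008] [ 0.05 -0.    9.65]
```

```bash
python3 -m creep '[[0.018,0.053,0,0,0,3,-1],[0.036,0.106,0,0,0,6,-1],[0.053,0.16,0,0,0,9.6,-1],[0.07,0.213,0.02,0,0,9.6,-1],[0.09,0.267,0.04,0,0,9.6,-1],[0.107,0.32,0.06,0,0,9.6,-1],[0.123,0.37,0.08,0,0,9.6,-1],[0.139,0.419,0.1,0,0,9.6,-1]]'
python3 rel.py 0 -0.15 0.1
python3 - <<'E'
from h import *
for n in ("wrist","top"):
    c=get_calibration(n);p,d=read_camera(n);np.savez(f'pics/{n}1.npz',p=p,d=d);print(n,c)
    cv2.imwrite(f'pics/{n}1.png',p[...,::-1])
E
```

```text
t: 2.1
ee_pos: [0.5699, -0.1891, 0.1998]
eef_rot: [180.0, 0.0, 3.0]
contact_force: [0.6, 1.3, -0.1]
gripper_width: 0.007
t 2.1 lane tcp 0.0002 -0.1517 0.1998 [1.7996e+02 2.0000e-02 3.0100e+00] F [ 0.62  1.32 -0.07] g 0.007337199502963474
shift [-0.0001 -0.0018  0.0998] [0.04 0.02 0.02]
wrist {'fx': 328.96819903518593, 'fy': 328.96819903518593, 'cx': 321.7778521451304, 'cy': 203.53543443021445, 'eye': array([ 0.56657673, -0.10972975,  0.36157208]), 'rotation': array([-16.47019459,   0.07940118,   2.95992779])}
top {'fx': 443.11094205589916, 'fy': 443.11094205589916, 'cx': 315.36720642269796, 'cy': 203.76003868528306, 'eye': array([0.28600478, 0.06252584, 1.45411436]), 'rotation': array([  9.54431248,  -0.99378434, -88.74875296])}
```

View pics/wrist1.png

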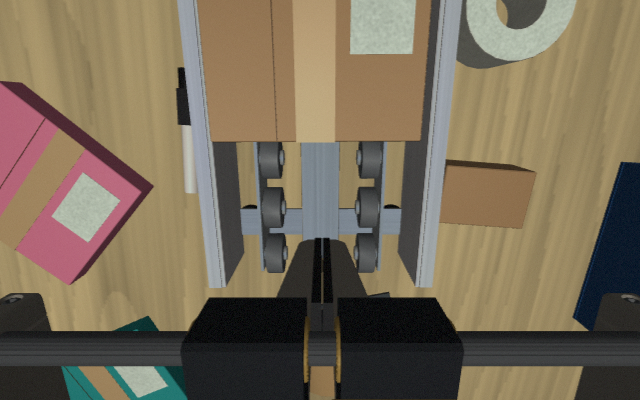

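The wrist view shows the closed fingers centred on the bar, which spans columns 303-340 at row 150. The carton's rear edge is at row 141, columns 211-421. I'll convert these to lane coordinates to check.

```bash
python3 - <<'E'
from h import *
o=np.array([.56181,-.03761,0]);a=np.radians(92.985);ly=np.array([np.cos(a),np.sin(a),0]);lx=np.array([ly[1],-ly[0],0])
for n,u,v,z in [('bar L',302,150,.072),('bar R',339.5,150,.072),('bar L',303,225,.072),('bar R',339.5,225,.072),('c l',211,141,.103),('c r',421,141,.103),('guide l',218,287,.087),('guide r',425,287,.087)]:
    q=world('wrist',u,v,z)-o; print(n,(q@lx).round(4),(q@ly).round(4))
E
```

```text
bar L -0.0168 -0.1105
bar R 0.0158 -0.1106
bar L -0.0172 -0.1799
bar R 0.0167 -0.1799
c l -0.0849 -0.0995
c r 0.0769 -0.0999
guide l -0.0969 -0.2359
guide r 0.0965 -0.236
```

```bash
python3 -m creep '[[0,0,0.04,0,0,0,-1],[0,0,0.08,0,0,0,-1],[0,0,0.11,0,0,0,-1],[0,0,0.11,0,0,0,-1]]'; python3 rel.py 0 -0.15 0.065
python3 -m creep '[[0,0,0.006,0,0,0,-1],[0,0,0.012,0,0,0,-1],[0,0,0.012,0,0,0,-1]]'; python3 rel.py 0 -0.15 0.065
```

```text
t: 2.7
ee_pos: [0.5677, -0.1899, 0.0859]
eef_rot: [-179.9, 0.4, 2.9]
contact_force: [0.3, 0.1, -0.4]
gripper_width: 0.003
t 2.7 lane tcp -0.002 -0.1523 0.0859 [-179.94    0.4     2.89] F [ 0.3   0.08 -0.4 ] g 0.002836433863004772
shift [ 0.0022 -0.0023  0.0209] [-0.06  0.4  -0.09]
t: 3.08
ee_pos: [0.5685, -0.1898, 0.0751]
eef_rot: [-180.0, 0.3, 2.9]
contact_force: [-1.1, 2.2, 5.7]
gripper_width: 0.002
t 3.08 lane tcp -0.0013 -0.1524 0.0751 [-179.97    0.29    2.89] F [-1.09  2.23  5.65] g 0.0024605559446058117
shift [ 0.0013 -0.0024  0.0101] [-0.03  0.29 -0.1 ]
```

```bash
python3 -m creep '[[0,0,0.005,0,0,0,-1],[0,0,0.0105,0,0,0,-1],[0,0,0.0105,0,0,0,-1],[0,0,0.0105,0,0,0,-1]]'; python3 rel.py 0 -0.15 0.0645
```

```text
t: 3.58
ee_pos: [0.5686, -0.1898, 0.0661]
eef_rot: [-180.0, 0.3, 2.9]
contact_force: [-3.9, 0.6, 8.4]
gripper_width: 0.003
t 3.58 lane tcp -0.0012 -0.1524 0.0661 [-179.98    0.25    2.89] F [-3.9   0.63  8.44] g 0.0026382639581081714
shift [ 0.0012 -0.0024  0.0016] [-0.02  0.25 -0.09]
```

```bash
python3 -m creep '[[0.001,0,0.003,0,0.2,0,-1],[0.001,0,0.003,0,0.2,0,-1],[0.001,0,0.003,0,0.2,0,-1]]'; python3 rel.py 0 -0.11 0.064
python3 - <<'E'
from h import *
p,d=read_camera('wrist'); cv2.imwrite('pics/w2.png',p[...,::-1])
p,d=read_camera('scene'); cv2.imwrite('pics/s2.png',cv2.resize(p[140:290,180:420],None,fx=3.3,fy=3.3,interpolation=cv2.INTER_CUBIC)[...,::-1])
E
```

```text
t: 3.95
ee_pos: [0.5687, -0.1898, 0.0644]
eef_rot: [-180.0, 0.1, 2.9]
contact_force: [-5.5, 0.1, 8.9]
gripper_width: 0.006
t 3.95 lane tcp -0.001 -0.1523 0.0644 [-1.7998e+02  1.2000e-01  2.9100e+00] F [-5.48  0.1   8.9 ] g 0.005730160513681009
shift [ 0.0009 -0.0423  0.0004] [-0.02  0.12 -0.08]
```

View pics/s2.png

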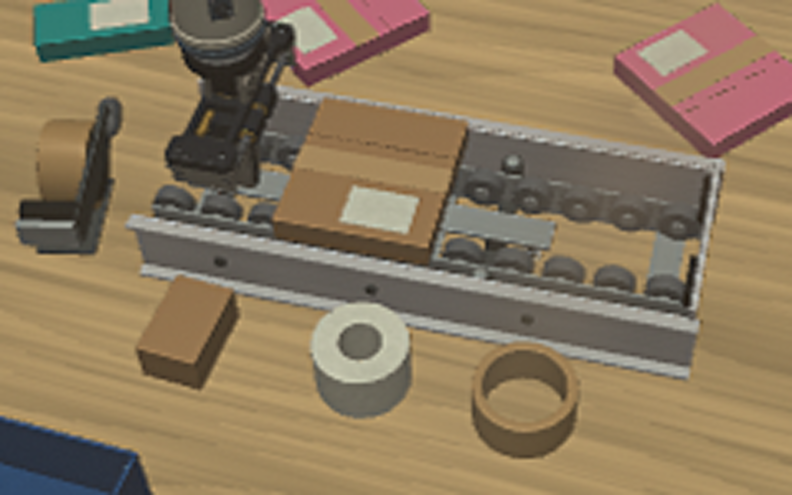

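```bash
python3 -m creep '[[0.001,-0.005,0.0015,0,0,0,-1],[0.001,-0.01,0.0015,0,0,0,-1],[0.001,-0.015,0.0015,0,0,0,-1],[0.001,-0.02,0.0015,0,0,0,-1],[0.001,-0.025,0.0015,0,0,0,-1],[0.001,-0.03,0.0015,0,0,0,-1],[0.001,-0.034,0.0015,0,0,0,-1],[0.001,-0.036,0.0015,0,0,0,-1]]'; python3 rel.py 0 -0.11 0.064
```

```text
t: 5.05
ee_pos: [0.5704, -0.1554, 0.0654]
eef_rot: [179.8, -0.2, 2.9]
contact_force: [1.1, -6.6, 8.2]
gripper_width: 0.007
t 5.05 lane tcp 0.0025 -0.1181 0.0654 [179.82  -0.19   2.94] F [ 1.08 -6.57  8.19] g 0.0068299376350476615
shift [-0.0025 -0.0081  0.0014] [ 0.18 -0.19 -0.04]
```

```bash
python3 -m creep '[[-0.001,-0.003,0.003,0,0,0,-1],[-0.001,-0.006,0.003,0,0,0,-1],[-0.001,-0.01,0.003,0,0,0,-1],[-0.001,-0.014,0.003,0,0,0,-1],[-0.001,-0.018,0.003,0,0,0,-1],[-0.001,-0.022,0.003,0,0,0,-1],[-0.001,-0.026,0.003,0,0,0,-1],[-0.001,-0.03,0.003,0,0,0,-1]]'; python3 rel.py 0 0 0.064
```

```text
t: 6.05
ee_pos: [0.5705, -0.1271, 0.0649]
eef_rot: [179.6, -0.5, 3.0]
contact_force: [0.6, -7.8, 9.0]
gripper_width: 0.006
t 6.05 lane tcp 0.004 -0.0898 0.0649 [179.63  -0.5    2.99] F [ 0.59 -7.82  8.96] g 0.0058564538076952746
shift [-0.004  -0.0899  0.0002] [ 0.37 -0.5  -0.  ]
```

```bash
python3 -m creep '[[-0.002,-0.005,0.002,0.3,-0.5,0,-1],[-0.004,-0.01,0.002,0.3,-0.5,0,-1],[-0.006,-0.015,0.002,0.3,-0.5,0,-1],[-0.008,-0.02,0.002,0.3,-0.5,0,-1],[-0.008,-0.025,0.002,0.3,-0.5,0,-1],[-0.008,-0.03,0.002,0.3,-0.5,0,-1],[-0.008,-0.035,0.002,0.3,-0.5,0,-1],[-0.008,-0.04,0.002,0.3,-0.5,0,-1]]'; python3 rel.py 0 0 0.064
python3 - <<'E'
from h import *
p,d=read_camera('wrist'); cv2.imwrite('pics/w3.png',p[...,::-1])
E
```

```text
t: 7.05
ee_pos: [0.5631, -0.089, 0.065]
eef_rot: [179.8, -0.3, 3.0]
contact_force: [0.5, -8.0, 9.8]
gripper_width: 0.008
t 7.05 lane tcp -0.0014 -0.0514 0.065 [179.76  -0.33   3.02] F [ 0.5  -7.98  9.77] g 0.007657754670409293
shift [ 0.0014 -0.0514  0.0008] [ 0.24 -0.33  0.04]
```

View pics/w3.png

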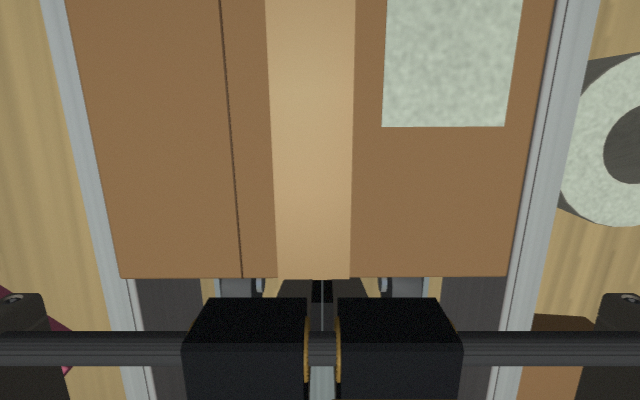

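```bash
python3 -m creep '[[0,-0.006,0.002,0.2,-0.3,0,-1],[0,-0.011,0.002,0.2,-0.3,0,-1],[0,-0.016,0.002,0.2,-0.3,0,-1],[0,-0.021,0.002,0.2,-0.3,0,-1],[0,-0.026,0.002,0.2,-0.3,0,-1],[0,-0.031,0.002,0.2,-0.3,0,-1],[0,-0.036,0.002,0.2,-0.3,0,-1],[0,-0.041,0.002,0.2,-0.3,0,-1]]'; python3 rel.py 0 0 0.064
```

```text
t: 8.1
ee_pos: [0.5633, -0.0488, 0.0652]
eef_rot: [179.8, -0.3, 3.1]
contact_force: [0.1, -7.6, 8.5]
gripper_width: 0.005
t 8.1 lane tcp 0.0009 -0.0112 0.0652 [179.83  -0.32   3.06] F [ 0.07 -7.61  8.54] g 0.00540679485302849
shift [-0.0009 -0.0112  0.0011] [ 0.17 -0.32  0.08]
```

```bash
python3 -m creep '[[-0.001,-0.006,0.0025,0.2,-0.3,0,-1],[-0.002,-0.011,0.0025,0.2,-0.3,0,-1],[-0.003,-0.016,0.0025,0.2,-0.3,0,-1],[-0.003,-0.021,0.0025,0.2,-0.3,0,-1],[-0.003,-0.026,0.0025,0.2,-0.3,0,-1],[-0.003,-0.031,0.0025,0.2,-0.3,0,-1],[-0.003,-0.036,0.0025,0.2,-0.3,0,-1],[-0.003,-0.041,0.0025,0.2,-0.3,0,-1]]'; python3 rel.py 0 0 0.064
```

```text
t: 9.1
ee_pos: [0.5605, -0.0091, 0.0648]
eef_rot: [179.9, -0.3, 3.1]
contact_force: [0.6, -8.1, 9.6]
gripper_width: 0.005
t 9.1 lane tcp 0.0002 0.0286 0.0648 [179.91  -0.31   3.1 ] F [ 0.62 -8.13  9.61] g 0.005073294005565323
shift [-0.0003  0.0286  0.0009] [ 0.09 -0.31  0.12]
```

```bash
python3 -m creep '[[-0.001,-0.006,0.002,0.1,-0.3,0,-1],[-0.002,-0.011,0.002,0.1,-0.3,0,-1],[-0.002,-0.016,0.002,0.1,-0.3,0,-1],[-0.002,-0.021,0.002,0.1,-0.3,0,-1],[-0.002,-0.026,0.002,0.1,-0.3,0,-1],[-0.002,-0.031,0.002,0.1,-0.3,0,-1],[-0.002,-0.036,0.002,0.1,-0.3,0,-1],[-0.002,-0.041,0.002,0.1,-0.3,0,-1]]'; python3 rel.py 0 0.11 0.064
python3 - <<'E'
from h import *
p,d=read_camera('wrist'); cv2.imwrite('pics/w4.png',p[...,::-1])
p,d=read_camera('scene'); cv2.imwrite('pics/s4.png',cv2.resize(p[140:290,180:420],None,fx=3.3,fy=3.3,interpolation=cv2.INTER_CUBIC)[...,::-1])
E
```

```text
t: 10.1
ee_pos: [0.5586, 0.0309, 0.0649]
eef_rot: [179.9, -0.3, 3.2]
contact_force: [1.4, -7.3, 9.0]
gripper_width: 0.003
t 10.1 lane tcp 0.0003 0.0686 0.0649 [179.91  -0.29   3.15] F [ 1.41 -7.33  8.99] g 0.003331382704867849
shift [-0.0002 -0.0414  0.0009] [ 0.09 -0.29  0.17]
```

View pics/w4.png

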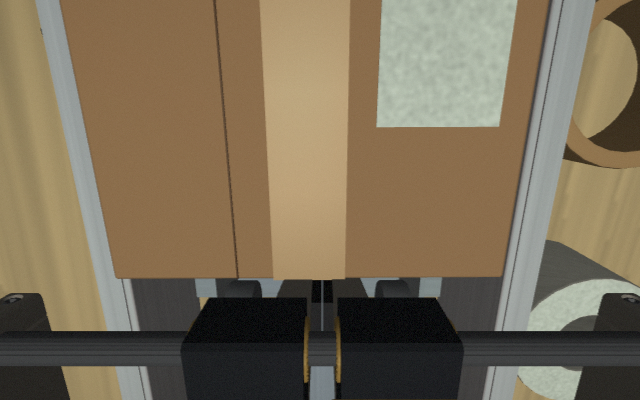

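View pics/s4.png

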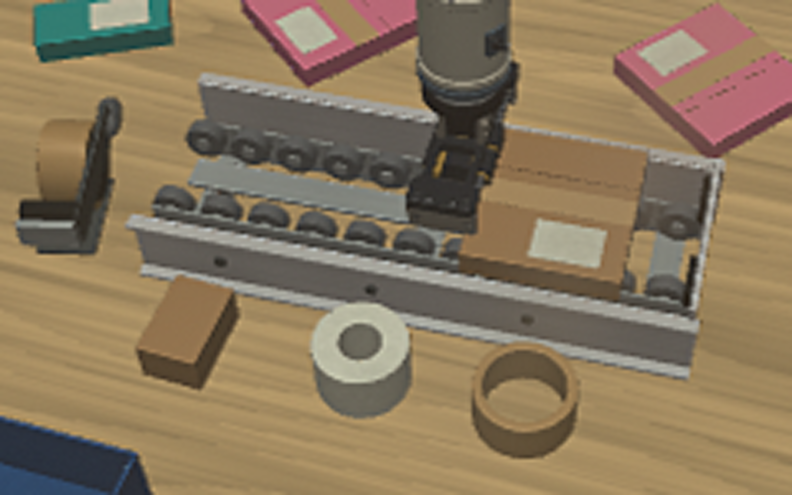

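The carton is square to the lane, with its rear edge at row 277 across columns 115-502, and it is still against the finger. I'll continue past the pins and settle with the bar held.

```bash
python3 -m creep '[[-0.001,-0.006,0.002,0.1,-0.3,0,-1],[-0.002,-0.012,0.002,0.1,-0.3,0,-1],[-0.002,-0.018,0.002,0.1,-0.3,0,-1],[-0.002,-0.024,0.002,0.1,-0.3,0,-1],[-0.002,-0.03,0.002,0.1,-0.3,0,-1],[-0.002,-0.036,0.002,0.1,-0.3,0,-1],[-0.002,-0.041,0.002,0.1,-0.3,0,-1],[-0.002,-0.044,0.002,0.1,-0.3,0,-1]]'; python3 rel.py 0 0.11 0.064
python3 -m creep '[[0,-0.001,0.002,0,0,0,-1],[0,-0.001,0.002,0,0,0,-1],[0,-0.001,0.002,0,0,0,-1],[0,-0.001,0.002,0,0,0,-1]]'; python3 rel.py 0 0.11 0.064
python3 - <<'E'
from h import *
o=np.array([.56181,-.03761,0]);a=np.radians(92.985);ly=np.array([np.cos(a),np.sin(a),0])
for k in (0,1):
    p,d=read_camera('top'); 
cv2.imwrite('pics/t5.png',cv2.resize(p[120:260,235:475],None,fx=3.3,fy=3.3,interpolation=cv2.INTER_CUBIC)[...,::-1])
c=get_calibration('wrist');p,d=read_camera('wrist'); cv2.imwrite('pics/w5.png',p[...,::-1]);np.savez('pics/w5.npz',p=p,d=d)
for v in (255,265,270,274,277,280,285): q=world('wrist',200,v,.103,c=c)-o; print(v,d[v,200],(q@ly).round(4))
E
```

```text
t: 11.2
ee_pos: [0.5561, 0.0745, 0.065]
eef_rot: [180.0, -0.2, 3.2]
contact_force: [0.6, -7.8, 9.5]
gripper_width: 0.007
t 11.2 lane tcp 0.0002 0.1123 0.065 [179.95  -0.23   3.2 ] F [ 0.56 -7.83  9.52] g 0.006866501564116486
shift [-0.0002  0.0023  0.001 ] [ 0.05 -0.23  0.22]
t: 11.7
ee_pos: [0.5563, 0.0749, 0.0645]
eef_rot: [179.9, -0.3, 3.2]
contact_force: [-3.3, -4.4, 8.5]
gripper_width: 0.004
t 11.7 lane tcp 0.0004 0.1127 0.0645 [179.9   -0.28   3.22] F [-3.29 -4.4   8.48] g 0.004096793214624998
shift [-0.0004  0.0027  0.0005] [ 0.1  -0.28  0.24]
255 0.13431637 0.1337
265 0.13663049 0.1291
270 0.13639013 0.1269
274 0.13756746 0.125
277 0.1378171 0.1236
280 0.17686546 0.1222
285 0.0 0.1198
```

View pics/w5.png

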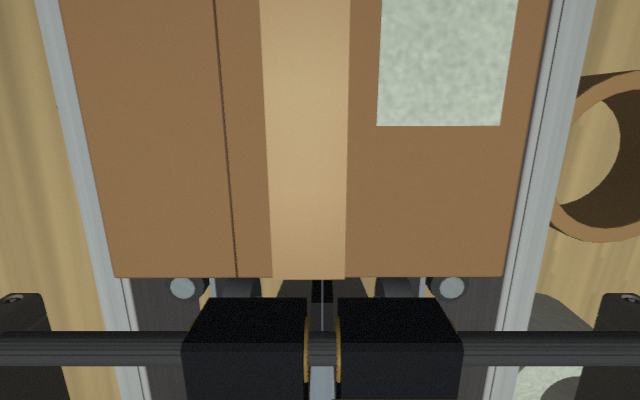

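View pics/t5.png

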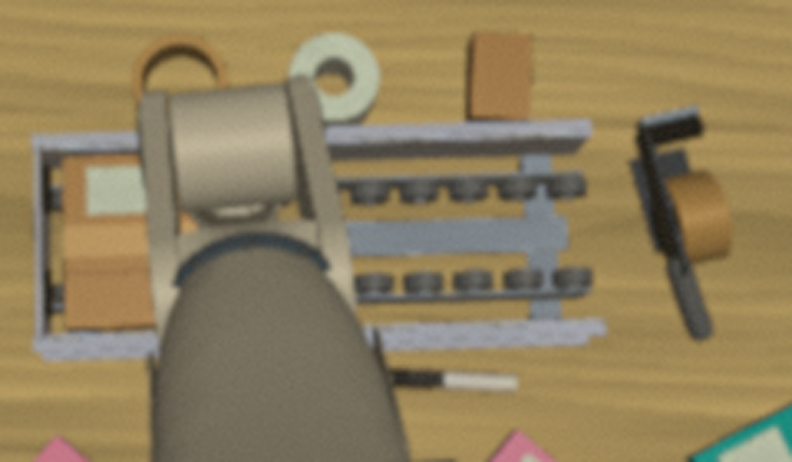

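The wrist view shows both pin heads, at (182,288) and (452,287), fully behind the carton's rear edge at row 277. That puts carton_mid at y ≈ 0.198. I'll back off with the bar still held, then rise.

```bash
python3 -m creep '[[0,0.003,0.002,0,0,0,-1],[0,0.006,0.002,0,0,0,-1],[0,0.01,0.002,0,0,0,-1],[0,0.014,0.002,0,0,0,-1],[0,0.014,0.002,0,0,0,-1],[0,0.014,0.002,0,0,0,-1]]'; python3 rel.py 0 0.1 0.2
python3 - <<'E'
from h import *
o=np.array([.56181,-.03761,0]);a=np.radians(92.985);ly=np.array([np.cos(a),np.sin(a),0])
c=get_calibration('wrist');p,d=read_camera('wrist'); cv2.imwrite('pics/w6.png',p[...,::-1])
for v in (240,250,255,260,265,270,275): q=world('wrist',200,v,.103,c=c)-o; print(v,d[v,200],(q@ly).round(4))
E
```

```text
t: 12.6
ee_pos: [0.5588, 0.0619, 0.0645]
eef_rot: [180.0, -0.5, 3.2]
contact_force: [-0.9, 3.4, 8.6]
gripper_width: 0.005
t 12.6 lane tcp 0.0022 0.0995 0.0645 [179.97  -0.51   3.2 ] F [-0.9   3.41  8.57] g 0.0046223320875366965
shift [-0.001  -0.0004 -0.1355] [ 0.03 -0.51  0.21]
240 0.13320485 0.1271
250 0.17985815 0.1227
255 0.1785398 0.1205
260 0.17569841 0.1183
265 0.17873475 0.116
270 0.24913883 0.1137
275 0.2515439 0.1114
```

View pics/w6.png

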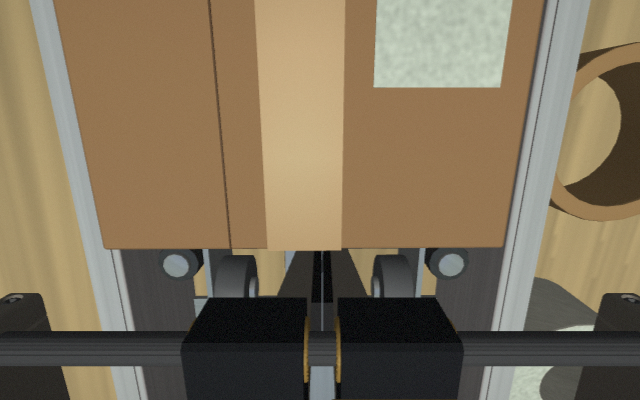

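The carton stayed put: its rear edge is at row 248, lane y ≈ 0.1235. The pins at (177,265) and (451,265) are clear behind it, so I'll rise gently.

```bash
python3 -m creep '[[0,0,-0.005,0,0,0,-1],[0,0,-0.01,0,0,0,-1],[0,0,-0.015,0,0,0,-1],[0,0,-0.02,0,0,0,-1],[0,0,-0.04,0,0,0,-1],[0,0,-0.08,0,0,0,-1],[0,0,-0.13,0,0,0,-1],[0,0,-0.18,0,0,0,-1]]'
python3 -m creep '[[0,0.05,-0.02,0,0,0,-1],[0,0.1,-0.04,0,0,0,-1],[0,0.15,-0.04,0,0,0,-1],[0,0.2,-0.04,0,0,0,-1],[0,0.2,-0.04,0,0,0,-1],[0,0.2,-0.04,0,0,0,-1]]'
python3 - <<'E'
from h import *
for n in ('top','scene','wrist'):
    p,d=read_camera(n); np.savez(f'pics/{n}7.npz',p=p,d=d)
    if n=='top': p=cv2.resize(p[120:260,235:475],None,fx=3.3,fy=3.3,interpolation=cv2.INTER_CUBIC)
    if n=='scene': p=cv2.resize(p[140:290,180:420],None,fx=3.3,fy=3.3,interpolation=cv2.INTER_CUBIC)
    cv2.imwrite(f'pics/{n}7.png',p[...,::-1])
E
```

```text
t: 13.65
ee_pos: [0.5571, 0.0618, 0.2464]
eef_rot: [180.0, -0.5, 3.2]
contact_force: [-0.1, 0.2, -1.1]
gripper_width: 0.005
t: 14.4
ee_pos: [0.5678, -0.1375, 0.2866]
eef_rot: [180.0, -0.5, 3.2]
contact_force: [0.1, 0.4, 0.2]
gripper_width: 0.006
```

View pics/top7.png

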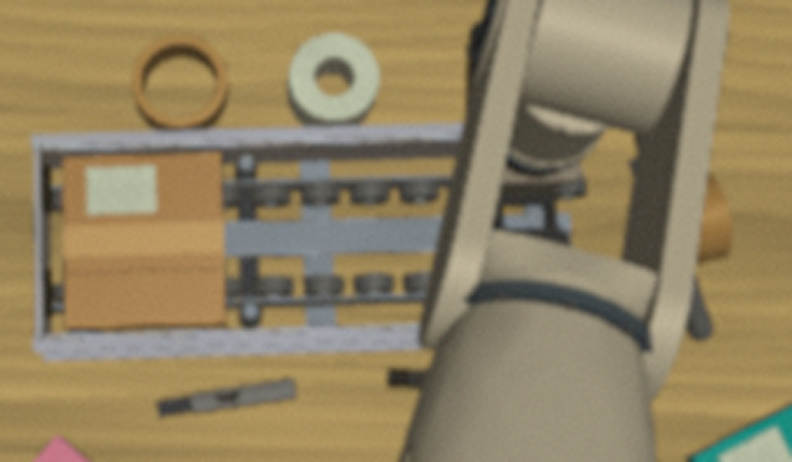

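View pics/scene7.png

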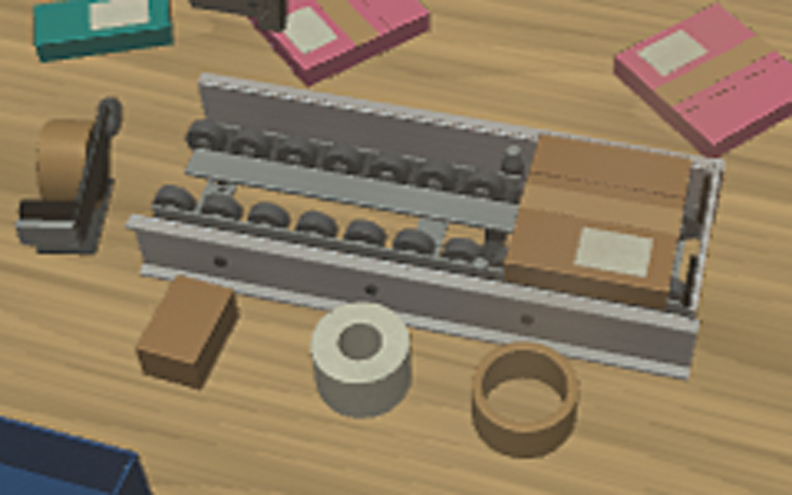

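View pics/wrist7.png

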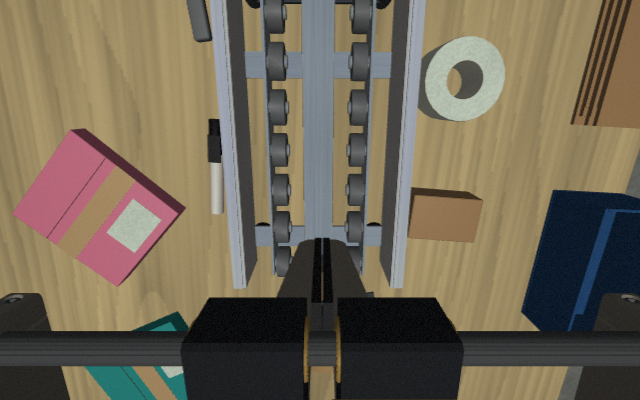

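The top view shows the carton at corners (62,155), (222,153), (225,325) and (66,328). The pins at (247,162) and (249,314) are up behind it, and the bystanders in view haven't moved.

```bash
python3 - <<'E'
from h import *
o=np.array([.56181,-.03761,.103]);a=np.radians(92.985);ly=np.array([np.cos(a),np.sin(a),0]);lx=np.array([ly[1],-ly[0],0])
W=lambda x,y,z:world('top',(x+.5)/3.3-.5+235,(y+.5)/3.3-.5+120,z)
P=[W(*q,.103)-o for q in [(62,155),(222,153),(225,325),(66,328)]];m=sum(P)/4
print((m@lx).round(4),(m@ly).round(4)); f=P[0]+P[3]-P[1]-P[2];print(np.degrees(np.arctan2(f@lx,f@ly)))
d=np.load('pics/top7.npz')['d'];d0=np.load('pics/top0.npz')['d']
for x,y in[(247,162),(249,314)]:
    u,v=round(x/3.3+235),round(y/3.3+120);print(d[v-1:v+2,u-1:u+2].min(),d0[v-1:v+2,u-1:u+2].min())
u,v=int(400/3.3+235),int(235/3.3+120);print('bar z',world('top',u,v,depth=d[v,u]))
print(state()['contact_force'])
finish_job()
E
```

```text
-0.0043 0.1981
0.6267119372485537
1.3980999 1.3970008
1.3794591 1.3768358
bar z [ 0.56293715 -0.08463648  0.07372709]
[ 0.22573067 -0.65904297  0.28569066]
the job is handed in; nothing more can be done
```

The carton is shut in the end bay with the pins up behind it, and I have handed the job in. It took about 15 s of the 43 s allowed.

**What I did:** I pressed the release bar down about 15 mm behind the carton with the closed fingertips. Holding it down at about 8 to 10 N, I slid along it and pushed the carton past the pins. Then I backed off about 13 mm with the bar still held, rose and moved clear.

**Last checks from the top camera:**

| Check | Measured | Allowed |
|---|---|---|
| Carton y in the lane | 0.198 m | 0.18 to 0.222 m |
| Carton x in the lane | -0.004 m | ±0.02 m |
| Carton yaw | about 0.6° (0.011 rad) | below 0.12 rad |

- **Pins:** their depth readings were 1 to 3 mm longer than at the start, which is close to the camera's accuracy. The bar top read about 74 mm, against 72 mm when fully up, so I take the pins to be up.
- **Contact:** the tool's contact force was under 1 N, which is noise.
- **Bystanders:** those I could see in the last pictures showed no visible shift. I did not measure them, and the mug was outside the final pictures I viewed.

No check failed or disagreed. I did not measure the carton's speed or height directly. It stayed still when I backed the finger off, and it looked flat in the pictures.

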